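Set a round bar in the sawing cradle

TASK

Get the wooden round bar ready for sawing without gripping or lifting it. With your fingertips on its top, roll it away from the robot along the cradle until it drops into the V-notches of both bearers and stops there, not running past them; then push on its free (right-hand) end to slide it along the notches until its other end butts against the metal length stop, without shifting the stop. Leave the tools and the short cut length on the bench undisturbed, and take your hand clear.

Things in the scene. Friction and masses are not known exactly. Their poses are not given: they have to be found in the camera images.
- cradle: Sawing cradle fixed to the bench: ply base 280 x 345 x 12 mm, two pale parallel wooden bearers, nothing between them above the base. Origin on the bench top; x along the bearers (the way to roll, away from the robot), y to the left, z up. Bearer tops are flat, 50 mm up, from x -105 to +125 mm; dark lips at both ends rise to 62 mm. With the bar it stays below 102 mm.
- notch (a point): Midway between the bearers, on the line where the bar's axis lies when seated in both notches, 65 mm above the bench; axes as the cradle's, whose x = +45 mm it is. The left bearer spans y +60 to +90 mm from here, the right one (split by a 4 mm saw kerf) y -90 to -60 mm. Each has a 90 degree V-notch across it, 40 mm wide at the top, 20 mm deep, centred on this line.
- stop_face (a point): Point on the working face of the length stop (it looks to -y), 65 mm above the bench, level with the seated bar's axis; axes as the cradle's. The stop is an aluminium plate 46 mm wide, 34 to 90 mm above the bench, a black star knob behind it, on a track beyond the left bearer. It is clamped 130 to 165 mm left of the notch point and yields only above about 60 N.
- round_bar: Centre of the loose round bar: plain turned hardwood, 50 mm diameter, 300 mm long, 0.3 to 0.55 kg, lying across both bearers, axis within 0.03 rad of the cradle's y. 75 mm above the bench on the flat tops, 65 mm when seated. It starts 50 to 90 mm short of the notches, rolls freely and drops in by itself from about 15 mm short of the notch line. y points to its left end; x and z turn as it rolls.
- bar_stop_end (a point): Centre of the bar's left end face, the end that shall meet the stop; 150 mm from the bar's centre. Starts 20 to 70 mm short of the stop's face (measured along the cradle's y).
- bar_free_end (a point): Centre of the bar's right end face, the end to push on; 150 mm from the bar's centre. It overhangs the right bearer by 45 mm or more all through the job, with free bench beyond it.
- cut_length: Bystander: a sawn piece of the same bar standing on end on the bench behind the cradle, 50 mm diameter, 110 mm high; origin at the centre of its underside.
- tape_measure: Bystander: yellow tape measure, 76 x 94 x 34 mm, on the bench to the right; origin at the centre of its underside.
- pencil: Bystander: red carpenter's pencil, 14 x 190 x 8 mm, on the bench behind the cradle; origin at the centre of its underside, y along it.
- square: Bystander: steel combination square, 100 x 300 x 18 mm, lying on the bench to the right; origin at the centre of its underside, y along its blade.

How it is judged:
By the outcome, as a careful person would: the job done as asked, in the order asked, and still so for the second after the job is handed in, with the robot touching nothing.
It also fails if it takes over 58 s, if anything falls off the work surface, if the arm or the gripper's body presses on something with over 40 N, if the wrist force passes 120 N, or if a joint passes its speed limit or range.

ROBOT

A 6-joint arm with a two-finger parallel gripper is mounted at the origin on a cart in front of the work surface, level with it; the furniture and walls round the work are solid. World frame = base frame: x ahead of the robot, y to its left, z up, the work surface at z = 0. Lengths are in mm, angles in degrees, forces in N, time in s.
With the tool pointing down it reaches from about 300 to 850 mm from the base axis. Payload 4.2 kg.
Tool frame: the origin (TCP) lies at the very end of the fingers, on their centre line; the grasp point (between the pads) lies 19 mm behind it (env.grasp_offset is the distance from the TCP to the grasp point, in mm); z points along the fingers, y is the line along which they close (so a half turn about z gives the same grasp; the last joint's range is limited). The gripper opens to 91 mm and grips with 3 to 60 N. Pads are 32 mm wide; open, the fingers measure 118 mm over their backs; the gripper's body (76 mm by 178 mm) begins 60 mm behind the grasp point.
Start: joints at [73.682, 18.312, 89.639, -0, 72.044, -1.146], TCP at [150.489, 554.974, 213.976] pointing down, gripper open.
Joint ranges: [-177.97, 177.97], [-48.28, 115.42], [12.27, 149.76], [-77.06, 257.06], [2.81, 150.46], [-146.56, 146.56]. Speed limits (degrees/s): [147.25, 147.25, 180, 180, 180, 180].

INTERFACE

Orientations are given as [roll, pitch, yaw] about the fixed x, y, z axes, in that order (R = Rz(yaw) Ry(pitch) Rx(roll)).
In Python, from workcell import env, eyes gives the robot as it stands.
- The arm moves only by the tool send_rows, never from a script. Its arguments are lists of equal length, an entry for each row: "grip": the opening, from -1 (shut) to 1 (fully open), so that 0 is half open; "xyz": the shift along the world's x, y, z in m, a list of three; "yaw": the turn about the world's z in degrees. A call has 1 to 8 rows; each row is the pose to reach, as a shift and turn from the pose commanded when the call began; what a row does not reach only later rows make up. A row lasts 1/12 s, in which the tool goes at most 41.7 mm and 7.16 degrees, less where a joint would pass 70% of its speed; a pose out of reach is approached as far as the arm can. A call with a gripper value outside its range is refused whole. The fingers move at their own pace and stop on an object; "grip_force" is the grip in N (left out, the last holds). Time passes only in rows, so rows that repeat a pose let the fingers close. It gives the time, the measured TCP pose, the force, the opening and the grip force at its end, in the units of the state.
- env.state(): the state, without advancing time (a new reading comes with each control period).
- eyes.grab_frame(name): name is "scene" or "top" or "wrist"; returns a dict with "frame" (400x640x3 uint8, red, green, blue), "fx", "fy", "cx", "cy" (pixels), "pose" (4x4, takes a point from camera to world coordinates). Camera axes: x right, y down, z forward; pixel columns grow to the right and rows downward; lengths in mm; the calibration is good to about 2 mm. A picture is of the moment at which its call begins. There is no depth.
- env.job_done(): hands the job in; it is judged then, once.
The state is a dict: "time_s": time; "qpos": joint angles; "qvel": joint speeds; "effort": joint torques, N m; "ee_pos": TCP position; "ee_rot": TCP orientation; "force": force on the tool from outside, world axes, zero at the start; "torque": the same for the moment, N m; "gripper_width": finger opening in mm; "gripper_force": force on a finger pad.
Only numpy, scipy, OpenCV 4.12 (cv2) and the standard library are available. Lean on these libraries where they do the work, as an engineer would, in place of code of your own. Each camera call takes 0.05 s, during which the arm holds its last target. There are 200 camera calls.

## Working session

There is one attempt and no reset: what is moved stays moved. The work goes in short steps, Python scripts to look and compute and a tool call to move; the robot and the scene stay as the last step left them, time stands still between calls to the robot, and variables do not carry over. Pictures are saved under pics/ and viewed, at most 10 in all, crops included, and the job is handed in when it is done.

Besides the shell and the picture viewer there is one more tool, called after "Emit:" in YAML: its name, and indented under it one key for each argument. send_rows: Moves the arm, as the interface text tells. Its arguments: {"type":"object","properties":{"grip":{"type":"array"},"xyz":{"type":"array"},"yaw":{"type":"array"},"grip_force":{"type":"number"}},"required":["grip","xyz","yaw"]}

```bash
mkdir -p pics; cat > h.py <<'E'
import numpy as np, cv2
from workcell import env, eyes
def grab(n,f=None):
    d=eyes.grab_frame(n)
    if f: cv2.imwrite('pics/'+f,cv2.cvtColor(d['frame'],cv2.COLOR_RGB2BGR))
    return d
def pt(d,u,v,z):
    P=np.array(d['pose']); r=P[:3,:3]@np.array([(u-d['cx'])/d['fx'],(v-d['cy'])/d['fy'],1.])
    o=P[:3,3]; return o+r*(z-o[2])/r[2]
E
python3 - <<'E'
from h import *
for n in('top','scene'):
    d=grab(n,n+'0.png'); print(n,d['fx'],d['cx'],d['cy'],np.round(d['pose'],3).tolist())
print(env.state())
E
```

```text
top 492.62699330447157 329.72948498779533 198.56013346408608 [[0.045, -0.974, 0.224, 264.835], [-0.999, -0.045, 0.004, -142.101], [0.006, -0.224, -0.975, 1572.474], [0.0, 0.0, 0.0, 1.0]]
scene 362.5800468262602 315.5736204809132 201.36661067597637 [[-0.838, -0.403, 0.367, 242.306], [-0.545, 0.614, -0.57, 373.609], [0.004, -0.678, -0.735, 748.316], [0.0, 0.0, 0.0, 1.0]]
{'time_s': 0.1, 'qpos': array([ 7.36831655e+01,  1.83485380e+01,  8.97006449e+01, -2.82433805e-03,
        7.20436957e+01, -1.14655665e+00]), 'qvel': array([ 0.00546111, -0.01442036, -0.25455943, -0.0017303 ,  0.14492242,
        0.00800857]), 'effort': array([ 2.07475678e-03, -4.13330376e+01, -2.32508093e+01,  7.30226515e-02,
        4.22166951e-02, -6.70569989e-05]), 'ee_pos': array([150.36212607, 554.51481203, 213.19041545]), 'ee_rot': array([-1.79907086e+02,  8.26332266e-04,  1.64830596e+02]), 'force': array([ 0.43666196, -0.38261189,  0.28319874]), 'torque': array([-0.01394124, -0.02624357, -0.00546683]), 'gripper_force': 0.0, 'gripper_width': 91.25333724525157}
```

View pics/top0.png

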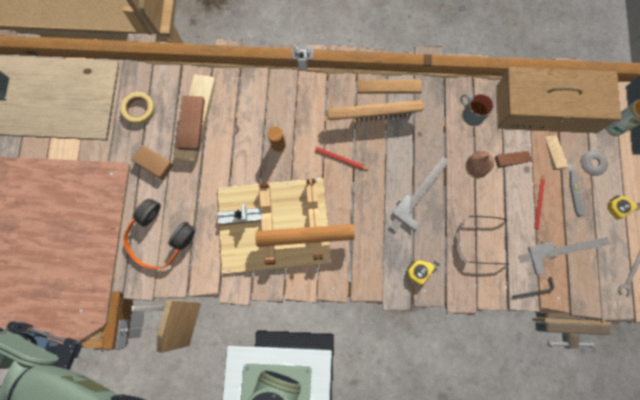

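View pics/scene0.png

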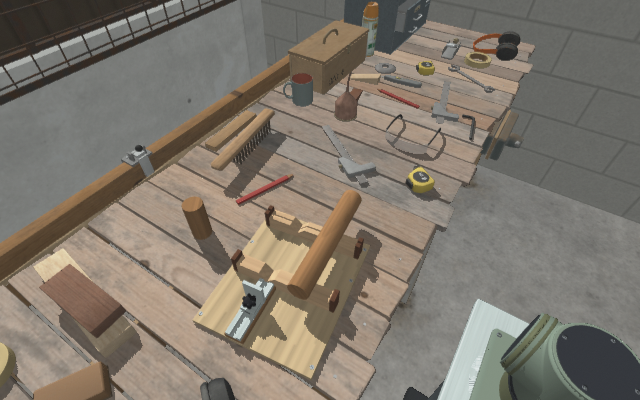

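The top view shows the bar from about (257,238) to (354,232), the cradle at about (218..330,180..272), and the stop plate near (255,214). The scene view shows the lips, the notches, and the stop at about (262,290). I'll enlarge both.

```bash
python3 - <<'E'
import cv2,numpy as np
a=cv2.imread('pics/top0.png')[170:280,210:365]; a=cv2.resize(a,None,fx=5,fy=5,interpolation=cv2.INTER_CUBIC)
cv2.imwrite('pics/c1.png',a)
a=cv2.imread('pics/scene0.png')[185:345,190:375]; a=cv2.resize(a,None,fx=3.7,fy=3.7,interpolation=cv2.INTER_CUBIC)
cv2.imwrite('pics/c2.png',a)
E
```

```text
(no output)
```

View pics/c1.png

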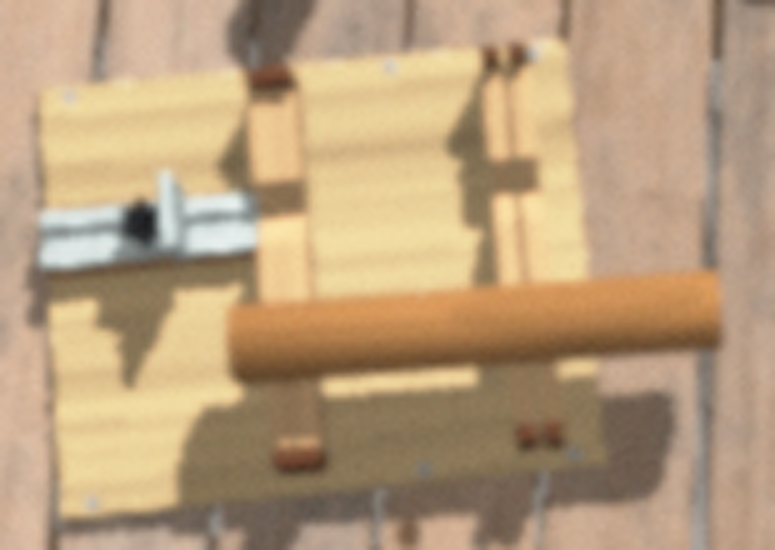

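View pics/c2.png

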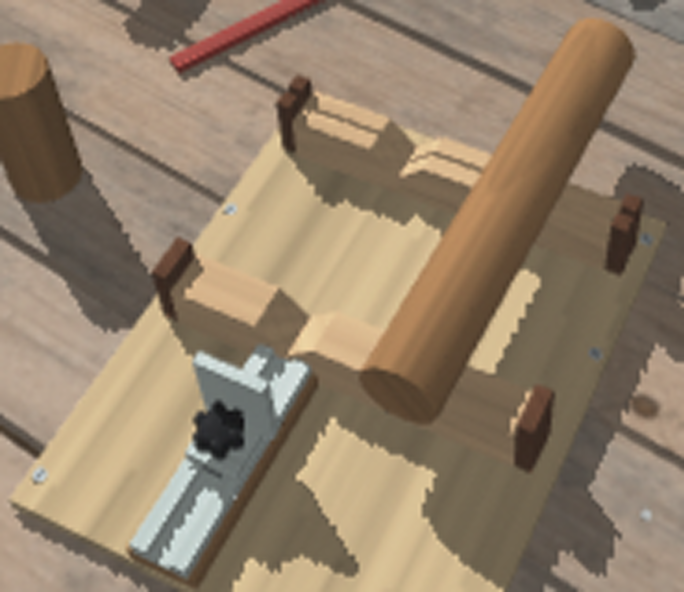

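c1 shows the base corners at (39,90), (567,40), (605,465) and (60,520), the notches at about (278,197) and (513,174), the bar's left end at (234,342), and its right end at (719,305). c2 shows the stop plate's top edge from (197,353) to (272,390), and the bar's left face at about (400,395).

```bash
python3 - <<'E'
from h import *
t=grab('top');s=grab('scene')
T=lambda x,y,z:pt(t,(x+.5)/5-.5+210,(y+.5)/5-.5+170,z)
S=lambda x,y,z:pt(s,(x+.5)/3.7-.5+190,(y+.5)/3.7-.5+185,z)
np.set_printoptions(precision=1,suppress=True)
c=[T(*p,12) for p in((39,90),(567,40),(605,465),(60,520))]
C=sum(c)/4; ex=(c[0]+c[1]-c[2]-c[3])[:2]; ey=(c[0]+c[3]-c[1]-c[2])[:2]
print('base',*c,'C',C,'sz',ex/2,ey/2,np.hypot(*ex)/2,np.hypot(*ey)/2,np.degrees([np.arctan2(ex[1],ex[0]),np.arctan2(-ey[0],ey[1])]))
print('top lips z62: farL,nearL',T(270,70,62),T(300,452,62),'R',T(503,48,62),T(540,430,62))
print('notch L near/far',T(280,214,50),T(277,180,50),'R',T(515,190,50),T(512,158,50))
print('bearer x edges L',T(248,125,50),T(302,125,50),'R',T(487,110,50),T(532,110,50))
print('bar ends top',T(232,342,75),T(719,305,75))
print('stop top',T(165,172,90),T(170,248,90))
print('scene: bar left face',S(400,393,75),'far top rim',S(607,22,100),S(632,60,75))
print('scene notch R far,near',S(385,135,50),S(405,175,50),'L',S(268,312,50),S(292,352,50))
print('stop top edge',S(197,353,90),S(272,390,90))
print('lips',S(180,245,62),S(538,393,62),S(295,82,62),S(627,203,62))
print(env.state()['time_s'])
E
```

```text
base [642.8 231.9  12. ] [ 692.8 -110.5   12. ] [ 416.3 -147.9   12. ] [366.3 192.   12. ] C [529.5  41.4  12. ] sz [276.5  38.6] [-50.  341.2] 279.2249217474926 344.8230653026393 [7.9 8.3]
top lips z62: farL,nearL [650.6  75.3  62. ] [410.8  38.9  62. ] R [671.9 -71.2  62. ] [ 430.9 -107.    62. ]
notch L near/far [560.5  63.7  50. ] [582.2  67.2  50. ] R [582.8 -83.3  50. ] [603.4 -80.3  50. ]
bearer x edges L [617.   88.2  50. ] [618.6  54.   50. ] R [633.9 -62.7  50. ] [635.2 -91.3  50. ]
bar ends top [474.6  83.7  75. ] [ 511.3 -213.3   75. ]
stop top [575.7 130.9  90. ] [528.5 123.8  90. ]
scene: bar left face [472.9  81.3  75. ] far top rim [ 506.7 -212.6  100. ] [ 484.9 -212.7   75. ]
scene notch R far,near [600.5 -82.1  50. ] [569.8 -61.5  50. ] L [579.3  69.6  50. ] [550.2  83.4  50. ]
stop top edge [576.3 129.4  90. ] [527.1 124.5  90. ]
lips [649.2  67.   62. ] [411.9  32.8  62. ] [673.3 -78.9  62. ] [ 433.5 -112.9   62. ]
0.2
```

Emit:
send_rows:
  grip: [1, 1, 1, 1, 1, 1, 1, 1]
  xyz:
    - [0.165, -0.3, 0]
    - [0.165, -0.3, 0]
    - [0.165, -0.3, 0]
    - [0.165, -0.3, 0]
    - [0.165, -0.3, 0]
    - [0.165, -0.3, 0]
    - [0.165, -0.3, 0]
    - [0.165, -0.3, 0]
  yaw: [3, 6, 9, 12, 15, 18, 21, 23.3]

```text
time_s: 0.87
ee_pos: [311.5, 261.0, 214.1]
ee_rot: [180.0, 0.0, -171.7]
force: [1.1, -0.3, -0.0]
gripper_width: 91.2
gripper_force: 0.0
```

Emit:
send_rows:
  grip: [1, 1, 1, 1, 1, 1, 1, 1]
  xyz:
    - [0.165, -0.295, 0]
    - [0.165, -0.295, 0]
    - [0.165, -0.295, 0]
    - [0.165, -0.295, 0]
    - [0.165, -0.295, 0]
    - [0.165, -0.295, 0]
    - [0.165, -0.295, 0]
    - [0.165, -0.295, 0]
  yaw: [0, 0, 0, 0, 0, 0, 0, 0]

```text
time_s: 1.53
ee_pos: [474.3, -30.1, 214.0]
ee_rot: [180.0, 0.0, -171.9]
force: [1.2, -0.4, 0.2]
gripper_width: 91.1
gripper_force: 0.0
```

Emit:
send_rows:
  grip: [1, 1, 1, 1, 1, 1]
  xyz:
    - [0, 0, -0.03]
    - [0, 0, -0.06]
    - [0, 0, -0.08]
    - [0, 0, -0.09]
    - [0, 0, -0.09]
    - [0, 0, -0.09]
  yaw: [0, 0, 0, 0, 0, 0]

```text
time_s: 2.03
ee_pos: [473.7, -28.0, 123.8]
ee_rot: [180.0, -0.1, -171.9]
force: [0.4, -0.8, -0.0]
gripper_width: 91.4
gripper_force: 0.0
```

```bash
python3 - <<'E'
from h import *
d=grab('wrist','w1.png'); print(d['fx'],np.round(d['pose'],2).tolist(),env.state()['ee_pos'])
E
```

```text
356.80940554562767 [[-0.14, 0.96, 0.25, 405.0], [0.99, 0.14, 0.03, -37.33], [-0.0, 0.25, -0.97, 295.81], [0.0, 0.0, 0.0, 1.0]] [474.3629367  -28.01501593 124.53615617]
```

View pics/w1.png

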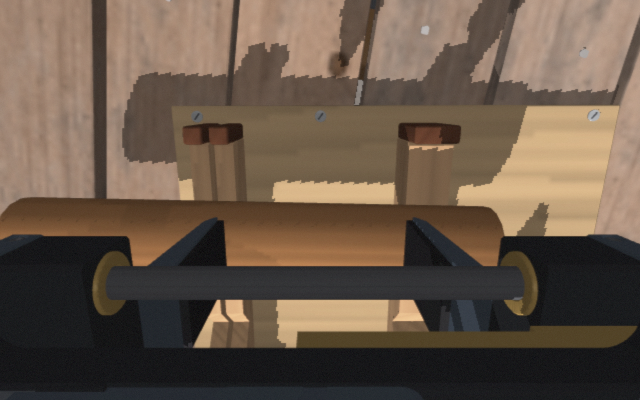

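The wrist view shows the bar's near edge from (40,198) to (480,207), its left end at (503,240), and the near lips at (212,126) and (428,124). From that edge I can work out the bar's axis.

```bash
python3 - <<'E'
from h import *
d=grab('wrist'); o=np.array(d['pose'])[:3,3]
f=np.array([.99,.141,0])
for u,v in((40,198.5),(250,203),(480,207)):
    p=pt(d,u,v,75); r=(p-o); r/=np.linalg.norm(r)
    # 2D in (f,z): offset axis by R perpendicular
    rf,rz=r@f,r[2]; off=25*np.hypot(rf,rz)/abs(rz)
    print('axis',np.round(p+f*off,1))
print('left end',pt(d,503,240,75),'lips',pt(d,428,124,62),pt(d,212,126,62),'fingers gap centre', env.state()['ee_pos'])
E
```

```text
axis [ 511.4 -200.2   75. ]
axis [495.3 -66.6  75. ]
axis [477.1  80.3  75. ]
left end [471.22322791  97.40338451  75.        ] lips [404.90455005  35.99956937  62.        ] [ 425.82587125 -101.41187706   62.        ] fingers gap centre [474.65554866 -27.99853196 124.91948922]
```

Emit:
send_rows:
  grip: [1, 1, 1, 1, 1, 1, 1, 1]
  xyz:
    - [0.005, -0.005, -0.01]
    - [0.005, -0.005, -0.018]
    - [0.005, -0.005, -0.021]
    - [0.005, -0.005, -0.023]
    - [0.005, -0.005, -0.024]
    - [0.005, -0.005, -0.025]
    - [0.005, -0.005, -0.026]
    - [0.005, -0.005, -0.026]
  yaw: [0, 0, 0, 0, 0, 0, 0, 0]

```text
time_s: 2.8
ee_pos: [481.0, -32.7, 100.0]
ee_rot: [-180.0, 0.3, -171.9]
force: [-0.7, 0.4, 9.5]
gripper_width: 91.4
gripper_force: 5.0
```

Emit:
send_rows:
  grip: [1, 1, 1, 1, 1, 1, 1, 1]
  xyz:
    - [0.002, 0.0003, 0]
    - [0.007, 0.001, 0]
    - [0.015, 0.002, 0]
    - [0.024, 0.0034, 0]
    - [0.033, 0.0047, 0]
    - [0.04, 0.0057, 0]
    - [0.043, 0.006, 0]
    - [0.044, 0.0062, 0]
  yaw: [0, 0.2, 0.4, 0.6, 0.8, 1, 1, 1]

```text
time_s: 3.47
ee_pos: [525.5, -27.2, 100.1]
ee_rot: [-179.9, 0.3, -170.9]
force: [-0.8, -2.3, 10.6]
gripper_width: 91.4
gripper_force: 5.2
```

Emit:
send_rows:
  grip: [1, 1]
  xyz:
    - [0, 0, 0]
    - [0, 0, 0]
  yaw: [0, 0]

```text
time_s: 3.63
ee_pos: [525.0, -27.2, 100.1]
ee_rot: [-179.9, 0.3, -170.9]
force: [1.0, -1.6, 10.9]
gripper_width: 91.4
gripper_force: 4.8
```

```bash
cat >> h.py <<'E'
def barmask(d):
    h=cv2.cvtColor(d['frame'],cv2.COLOR_RGB2HSV)
    return h
def topbar():
    "bar axis from top image: orange-brown blob"
    d=eyes.grab_frame('top'); h=cv2.cvtColor(d['frame'],cv2.COLOR_RGB2HSV)
    m=cv2.inRange(h,(8,130,90),(16,255,255)); m[:165]=0;m[285:]=0;m[:,:212]=0;m[:,370:]=0
    n,l,st,c=cv2.connectedComponentsWithStats(m); 
    ys,xs=np.nonzero(m)
    return d,m,st[1:],xs,ys
def wristaxis(us=(40,250,480)):
    d=eyes.grab_frame('wrist');o=np.array(d['pose'])[:3,3];f=np.array([.99,.141,0]);return d
E
python3 - <<'E'
from h import *
d,m,st,xs,ys=topbar(); print(st[st[:,4]>15]); w=grab('wrist','w2.png'); grab('top','t2.png'); print(env.state()['force'],env.state()['ee_pos'])
a=cv2.resize(cv2.imread('pics/t2.png')[165:285,205:370],None,fx=4,fy=4,interpolation=cv2.INTER_CUBIC)
cv2.imwrite('pics/c3.png',np.vstack([a[:300], cv2.resize(cv2.imread('pics/w2.png')[:240],(660,248))]))
E
```

```text
[[305 217  48  18 536]]
[ 1.80658753e-03 -1.90367725e+00  1.03063437e+01] [524.89518699 -27.27305056 100.10359912]
```

View pics/c3.png

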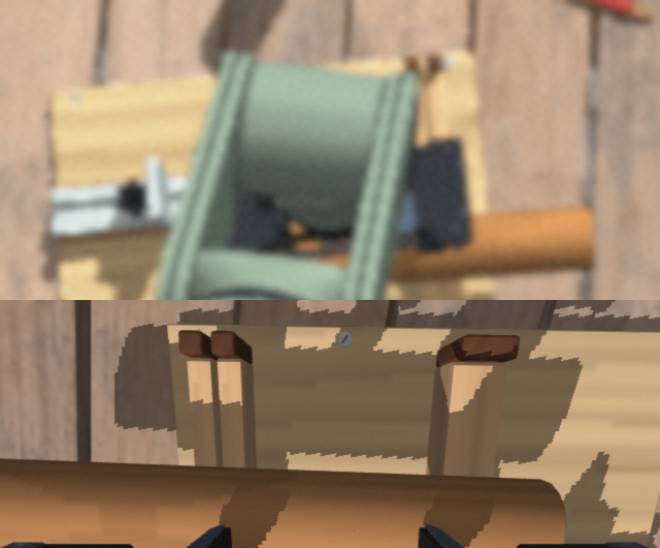

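The bar has rolled ahead. In the wrist view its near edge now runs from about (19,155) to (514,173), so I'll work out the axis.

```bash
cat >> h.py <<'E'
def axis(d,pts,z=75):
    o=np.array(d['pose'])[:3,3];f=np.array([.99,.141,0]);out=[]
    for u,v in pts:
        p=pt(d,u,v,z);r=p-o;out.append(p+f*25*np.hypot(r@f,r[2])/abs(r[2]))
    return np.array(out)
def near_edge(d,cols):
    "first row (from top) of a long run of bar colour in each column"
    h=cv2.cvtColor(d['frame'],cv2.COLOR_RGB2HSV); m=cv2.inRange(h,(5,130,60),(16,255,255))//255; R=[]
    for c in cols:
        k=np.convolve(m[:,c-1:c+2].mean(1),np.ones(15),'valid'); i=np.argmax(k>13.5); R.append((c,float(i)) if k[i]>13.5 else (c,np.nan))
    return R
N=np.array([575,-11.]);EX=np.array([.99,.141]);EY=np.array([-.141,.99])
def report():
    d=eyes.grab_frame('wrist'); e=near_edge(d,[30,90,280,320,360,470]); a=axis(d,e)
    print('edge',e); print('axis x,y in notch frame',[(round(float((p[:2]-N)@EX),1),round(float((p[:2]-N)@EY),1)) for p in a])
    s=env.state(); print('t',s['time_s'],'tcp',np.round(s['ee_pos'],1),'in notch',round(float((s['ee_pos'][:2]-N)@EX),1),round(float((s['ee_pos'][:2]-N)@EY),1),s['force'])
E
python3 - <<'E'
from h import *
report()
E
```

```text
edge [(30, 155.0), (90, 157.0), (280, 164.0), (320, 166.0), (360, 167.0), (470, 34.0)]
axis x,y in notch frame [(-68.2, -166.8), (-67.7, -133.7), (-65.7, -28.6), (-64.9, -6.4), (-64.8, 15.9), (-133.7, 68.2)]
t 3.8333 tcp [524.9 -27.3 100.1] in notch -51.9 -9.0 [ 4.12720807e-03 -1.52969194e+00  9.42837959e+00]
```

Emit:
send_rows:
  grip: [1, 1, 1, 1, 1, 1, 1, 1]
  xyz:
    - [0, 0, 0.003]
    - [0, 0, 0.01]
    - [-0.012, -0.0017, 0.01]
    - [-0.0247, -0.0035, 0.01]
    - [-0.0247, -0.0035, 0.005]
    - [-0.0247, -0.0035, 0.001]
    - [-0.0247, -0.0035, 0]
    - [-0.0247, -0.0035, 0]
  yaw: [0, 0, -1, -2, -2, -2, -2, -2]

```text
time_s: 4.5
ee_pos: [501.3, -29.9, 99.9]
ee_rot: [-180.0, 0.4, -172.9]
force: [-1.2, 1.6, 11.9]
gripper_width: 91.4
gripper_force: 5.8
```

Emit:
send_rows:
  grip: [1, 1, 1, 1, 1, 1, 1, 1]
  xyz:
    - [0.002, 0.0003, 0]
    - [0.007, 0.001, 0]
    - [0.015, 0.002, 0]
    - [0.024, 0.0034, 0]
    - [0.033, 0.0047, 0]
    - [0.04, 0.0057, 0]
    - [0.043, 0.006, 0]
    - [0.044, 0.0062, 0]
  yaw: [0, 0.4, 0.8, 1.2, 1.6, 2, 2.2, 2.4]

```text
time_s: 5.17
ee_pos: [546.0, -24.3, 100.1]
ee_rot: [-179.9, 0.4, -170.5]
force: [0.7, -0.9, 13.3]
gripper_width: 91.0
gripper_force: 6.3
```

```bash
python3 - <<'E'
from h import *
report()
E
```

```text
edge [(30, 157.0), (90, 159.0), (280, 167.0), (320, 169.0), (360, 171.0), (470, 175.0)]
axis x,y in notch frame [(-44.7, -167.2), (-44.4, -134.1), (-42.5, -28.9), (-42.0, -6.6), (-41.4, 15.7), (-40.6, 77.3)]
t 5.2167 tcp [545.9 -24.3 100.1] in notch -30.7 -9.0 [ 0.51053604 -0.29502266 12.16180143]
```

Emit:
send_rows:
  grip: [1, 1, 1, 1, 1, 1, 1, 1]
  xyz:
    - [0, 0, 0.003]
    - [0, 0, 0.01]
    - [-0.012, -0.0017, 0.01]
    - [-0.0228, -0.0032, 0.01]
    - [-0.0228, -0.0032, 0.005]
    - [-0.0228, -0.0032, 0.001]
    - [-0.0228, -0.0032, 0]
    - [-0.0228, -0.0032, 0]
  yaw: [0, 0, -1, -2.6, -2.6, -2.6, -2.6, -2.6]

```text
time_s: 5.88
ee_pos: [522.2, -26.9, 99.9]
ee_rot: [180.0, 0.4, -173.1]
force: [0.6, 1.3, 10.8]
gripper_width: 91.4
gripper_force: 6.0
```

Emit:
send_rows:
  grip: [1, 1, 1, 1, 1, 1, 1, 1]
  xyz:
    - [0.002, 0.0003, 0]
    - [0.006, 0.001, 0]
    - [0.012, 0.002, 0]
    - [0.019, 0.0027, 0]
    - [0.026, 0.0037, 0]
    - [0.031, 0.0044, 0]
    - [0.034, 0.0048, 0]
    - [0.035, 0.005, 0]
  yaw: [0, 0.4, 0.8, 1.2, 1.6, 2, 2.2, 2.4]

```text
time_s: 6.55
ee_pos: [557.7, -22.6, 100.0]
ee_rot: [-179.9, 0.4, -170.7]
force: [0.0, -1.8, 12.6]
gripper_width: 91.7
gripper_force: 6.4
```

```bash
python3 - <<'E'
from h import *
report()
E
```

```text
edge [(30, 168.0), (90, 170.0), (280, 178.0), (320, 180.0), (360, 181.0), (470, 186.0)]
axis x,y in notch frame [(-27.2, -168.1), (-26.7, -134.8), (-24.4, -28.8), (-23.7, -6.3), (-23.6, 16.2), (-22.0, 78.2)]
t 6.6 tcp [557.7 -22.6 100. ] in notch -18.8 -9.0 [ 0.04188363 -1.10881845 12.27509438]
```

Emit:
send_rows:
  grip: [1, 1, 1, 1, 1, 1, 1, 1]
  xyz:
    - [0, 0, 0.003]
    - [0, 0, 0.01]
    - [-0.01, -0.0014, 0.01]
    - [-0.0154, -0.0022, 0.01]
    - [-0.0154, -0.0022, 0.005]
    - [-0.0154, -0.0022, 0.001]
    - [-0.0154, -0.0022, 0]
    - [-0.0154, -0.0022, 0]
  yaw: [0, 0, -1, -2.4, -2.4, -2.4, -2.4, -2.4]

```text
time_s: 7.27
ee_pos: [541.3, -24.2, 99.9]
ee_rot: [180.0, 0.4, -173.1]
force: [0.4, 1.9, 12.6]
gripper_width: 91.1
gripper_force: 6.1
```

Emit:
send_rows:
  grip: [1, 1, 1, 1, 1, 1, 1, 1]
  xyz:
    - [0.002, 0.0003, 0]
    - [0.006, 0.001, 0]
    - [0.01, 0.0014, 0]
    - [0.014, 0.002, 0]
    - [0.018, 0.0025, 0]
    - [0.022, 0.0031, 0]
    - [0.025, 0.0035, 0]
    - [0.026, 0.0037, 0]
  yaw: [0, 0.3, 0.6, 0.9, 1.2, 1.5, 1.8, 2]

```text
time_s: 7.93
ee_pos: [566.5, -20.8, 98.4]
ee_rot: [-180.0, 0.2, -171.0]
force: [1.4, -0.2, 5.0]
gripper_width: 91.1
gripper_force: 2.7
```

```bash
python3 - <<'E'
from h import *
report()
E
```

```text
edge [(30, 180.0), (90, 182.0), (280, 188.0), (320, 189.0), (360, 190.0), (470, 193.0)]
axis x,y in notch frame [(-12.6, -167.3), (-11.9, -134.0), (-10.1, -28.0), (-9.9, -5.6), (-9.6, 16.9), (-8.8, 78.7)]
t 7.9833 tcp [566.4 -20.8  98.3] in notch -9.9 -8.5 [1.57438785 0.16084143 5.06353004]
```

Emit:
send_rows:
  grip: [1, 1, 1, 1, 1, 1, 1, 1]
  xyz:
    - [0.003, 0.0004, 0]
    - [0.006, 0.0008, 0]
    - [0.01, 0.0014, 0]
    - [0.014, 0.002, 0]
    - [0.016, 0.0023, 0]
    - [0.016, 0.0023, 0]
    - [0.016, 0.0023, 0]
    - [0.016, 0.0023, 0]
  yaw: [0.2, 0.4, 0.6, 0.8, 1, 1, 1, 1]

```text
time_s: 8.65
ee_pos: [580.6, -18.5, 97.7]
ee_rot: [180.0, -0.0, -170.1]
force: [0.0, -0.5, -0.1]
gripper_width: 90.8
gripper_force: 0.0
```

```bash
python3 - <<'E'
from h import *
report()
E
```

```text
edge [(30, 172.0), (90, 173.0), (280, 179.0), (320, 180.0), (360, 181.0), (470, 184.0)]
axis x,y in notch frame [(-0.4, -166.2), (-1.0, -133.1), (-0.9, -28.1), (-1.1, -5.9), (-1.2, 16.4), (-1.5, 77.7)]
t 8.7 tcp [580.6 -18.5  97.8] in notch 4.5 -8.2 [ 0.52761586 -0.19235091 -0.66719722]
```

Emit:
send_rows:
  grip: [1, 1, -1, -1, -1, -1, -1, -1]
  xyz:
    - [0, 0, 0.015]
    - [0, 0, 0.04]
    - [0.003, -0.02, 0.06]
    - [0.008, -0.06, 0.06]
    - [0.013, -0.1, 0.06]
    - [0.018, -0.14, 0.06]
    - [0.023, -0.18, 0.06]
    - [0.028, -0.22, 0.06]
  yaw: [0, 0, -0.5, -1, -1.8, -1.8, -1.8, -1.8]

```text
time_s: 9.37
ee_pos: [608.7, -240.3, 158.2]
ee_rot: [180.0, 0.0, -171.9]
force: [0.2, 0.4, 0.3]
gripper_width: 54.3
gripper_force: 0.0
```

Emit:
send_rows:
  grip: [-1, -1, -1, -1]
  xyz:
    - [0, 0, 0]
    - [0, 0, 0]
    - [0, 0, 0]
    - [0, 0, 0]
  yaw: [0, 0, 0, 0]

```text
time_s: 9.7
ee_pos: [608.7, -237.1, 157.9]
ee_rot: [179.9, -0.0, -171.8]
force: [0.2, 0.0, 0.1]
gripper_width: 27.3
gripper_force: 0.0
```

```bash
python3 - <<'E'
from h import *
t=grab('top','t3.png');w=grab('wrist','w3.png');s=env.state();print(s['time_s'],s['ee_pos'],s['gripper_width'])
a=cv2.resize(cv2.imread('pics/t3.png')[170:275,210:375],None,fx=4,fy=4,interpolation=cv2.INTER_CUBIC)
cv2.imwrite('pics/c4.png',np.vstack([a[:250], cv2.resize(cv2.imread('pics/w3.png')[:,:],(660,350))]))
E
```

```text
9.8 [ 608.93656496 -236.94706497  158.17897437] 19.22175626254893
```

View pics/c4.png

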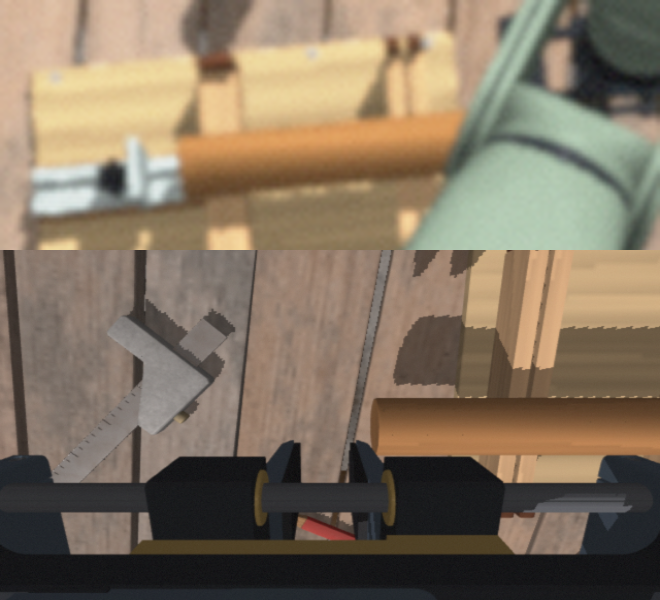

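c4 shows the bar lying in both notches, its left end at crop (183,165), with the stop face at about (146,165). The wrist view has the free end at (361,203).

```bash
python3 - <<'E'
from h import *
w=grab('wrist');t=grab('top')
F=lambda p:np.round([(p[:2]-N)@EX,(p[:2]-N)@EY],1)
e=near_edge(w,[400,450,600]);print(e,[F(p) for p in axis(w,e,65)])
print('free end',F(pt(w,361,203,65)),pt(w,361,203,65))
T=lambda x,y,z:pt(t,(x+.5)/4-.5+210,(y+.5)/4-.5+170,z)
print('left end',F(T(183,165,65)),'stop',F(T(135,160,90)),F(T(146,165,34)))
s=env.state();print('tcp',F(s['ee_pos']),s['ee_pos'],s['gripper_width'])
E
```

```text
[(400, 169.0), (450, 169.0), (600, 169.0)] [array([   1.5, -164.1]), array([   1.4, -126.6]), array([  1.1, -14.1])]
free end [   2.6 -192.5] [ 604.71243374 -201.17644775   65.        ]
left end [  0.9 105.8] stop [  2.8 139. ] [ 10.4 139. ]
tcp [   1.8 -228.8] [ 609.03457932 -237.21372156  158.23810471] 11.34245015832896
```

Emit:
send_rows:
  grip: [-1, -1, -1, -1, -1, -1, -1]
  xyz:
    - [0, 0, -0.02]
    - [0, 0, -0.045]
    - [0, 0, -0.07]
    - [0, 0, -0.09]
    - [0, 0, -0.105]
    - [0, 0, -0.108]
    - [0, 0, -0.108]
  yaw: [0, 0, 0, 0, 0, 0, 0]

```text
time_s: 10.48
ee_pos: [608.4, -237.7, 49.0]
ee_rot: [179.9, -0.1, -171.8]
force: [0.3, 0.3, -0.1]
gripper_width: 0.2
gripper_force: 0.0
```

Emit:
send_rows:
  grip: [-1, -1, -1, -1, -1, -1, -1, -1]
  xyz:
    - [-0.0004, 0.003, 0]
    - [-0.0008, 0.006, 0]
    - [-0.0013, 0.009, 0]
    - [-0.0017, 0.012, 0]
    - [-0.0021, 0.015, 0]
    - [-0.0025, 0.018, 0]
    - [-0.003, 0.021, 0]
    - [-0.0034, 0.024, 0]
  yaw: [0, 0, 0, 0, 0, 0, 0, 0]

```text
time_s: 11.15
ee_pos: [605.5, -214.2, 50.1]
ee_rot: [180.0, 0.0, -171.9]
force: [-0.2, 0.3, 0.3]
gripper_width: 0.2
gripper_force: 0.0
```

Emit:
send_rows:
  grip: [-1, -1, -1, -1, -1, -1, -1, -1]
  xyz:
    - [-0.0004, 0.003, 0]
    - [-0.0008, 0.006, 0]
    - [-0.0013, 0.009, 0]
    - [-0.0017, 0.012, 0]
    - [-0.0021, 0.015, 0]
    - [-0.0025, 0.018, 0]
    - [-0.003, 0.021, 0]
    - [-0.0034, 0.024, 0]
  yaw: [0, 0, 0, 0, 0, 0, 0, 0]

```text
time_s: 11.82
ee_pos: [602.2, -190.4, 50.1]
ee_rot: [-180.0, 0.0, -171.9]
force: [-0.2, -4.7, -0.1]
gripper_width: 0.6
gripper_force: 2.1
```

```bash
python3 - <<'E'
from h import *
t=grab('top','t4.png')
F=lambda p:np.round([(p[:2]-N)@EX,(p[:2]-N)@EY],1)
s=env.state();print('tcp',F(s['ee_pos']),s['ee_pos'],s['force'])
a=cv2.resize(cv2.imread('pics/t4.png')[190:230,210:290],None,fx=8,fy=8,interpolation=cv2.INTER_CUBIC);cv2.imwrite('pics/c5.png',a)
w=grab('wrist');e=near_edge(w,[450,600]);print([F(p) for p in axis(w,e,65)])
# bar left end: orange saturation transition along axis rows
h=cv2.cvtColor(t['frame'],cv2.COLOR_RGB2HSV)
for v in (208,210,212): print(v,h[v,240:262,1].tolist())
E
```

```text
tcp [   1.6 -180.7] [ 602.04630962 -189.71746458   50.05309246] [ 0.44712214 -3.20943442  0.81133326]
[array([   1.6, -118.5]), array([  1.6, -50.1])]
208 [86, 52, 8, 8, 13, 12, 52, 104, 138, 145, 148, 147, 146, 146, 146, 149, 146, 147, 145, 145, 146, 147]
210 [32, 15, 7, 9, 15, 8, 47, 105, 135, 144, 145, 148, 142, 148, 147, 143, 148, 142, 145, 145, 149, 146]
212 [10, 12, 13, 9, 14, 8, 41, 109, 139, 147, 149, 145, 147, 149, 148, 148, 146, 142, 143, 148, 144, 143]
```

Emit:
send_rows:
  grip: [-1, -1, -1, -1, -1, -1]
  xyz:
    - [-0.0001, 0.001, 0]
    - [-0.0003, 0.002, 0]
    - [-0.0004, 0.003, 0]
    - [-0.0006, 0.004, 0]
    - [-0.0007, 0.005, 0]
    - [-0.0009, 0.006, 0]
  yaw: [0, 0, 0, 0, 0, 0]

```text
time_s: 12.42
ee_pos: [601.3, -184.6, 50.1]
ee_rot: [-180.0, 0.0, -171.9]
force: [1.2, -5.1, 0.3]
gripper_width: 0.4
gripper_force: 2.3
```

Emit:
send_rows:
  grip: [-1, -1, -1]
  xyz:
    - [-0.0001, 0.001, 0]
    - [-0.0003, 0.002, 0]
    - [-0.0004, 0.003, 0]
  yaw: [0, 0, 0]

```text
time_s: 12.67
ee_pos: [601.2, -183.1, 50.2]
ee_rot: [-179.8, 0.0, -171.8]
force: [1.1, -12.5, 0.6]
gripper_width: 0.6
gripper_force: 5.9
```

Emit:
send_rows:
  grip: [-1, -1, -1]
  xyz:
    - [-0.0001, 0.001, 0]
    - [-0.0001, 0.001, 0]
    - [-0.0001, 0.001, 0]
  yaw: [0, 0, 0]

```text
time_s: 12.92
ee_pos: [601.3, -183.2, 50.2]
ee_rot: [-179.7, 0.1, -171.8]
force: [1.4, -11.8, -1.1]
gripper_width: 0.3
gripper_force: 6.0
```

```bash
python3 - <<'E'
from h import *
t=grab('top','t5.png');s=grab('scene','s5.png');st=env.state();print(st['ee_pos'],st['force'])
a=cv2.resize(cv2.imread('pics/t5.png')[190:230,210:290],None,fx=8,fy=8,interpolation=cv2.INTER_CUBIC)
b=cv2.resize(cv2.imread('pics/s5.png')[240:310,210:370],None,fx=4,fy=4,interpolation=cv2.INTER_CUBIC)
cv2.imwrite('pics/c6.png',np.vstack([a[:300],b]))
E
```

```text
[ 601.22291818 -183.21805934   50.18390975] [  0.61609266 -12.37075282  -0.73078423]
```

View pics/c6.png

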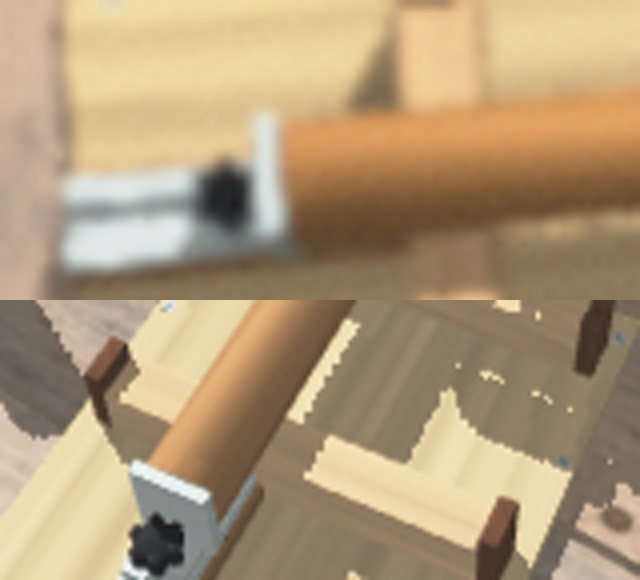

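Both views show the bar against the stop plate (top crop around (285,180)), and the push force is holding at about 12 N with no movement. Now I'll back off and lift clear.

Emit:
send_rows:
  grip: [-1, -1, -1, -1, -1, -1, -1, -1]
  xyz:
    - [0.0002, -0.002, 0]
    - [0.001, -0.006, 0]
    - [0.002, -0.014, 0]
    - [0.004, -0.028, 0]
    - [0.006, -0.045, 0.01]
    - [0.006, -0.045, 0.045]
    - [0.006, -0.045, 0.08]
    - [0.006, -0.045, 0.115]
  yaw: [0, 0, 0, 0, 0, 0, 0, 0]

```text
time_s: 13.68
ee_pos: [606.2, -226.2, 165.5]
ee_rot: [179.9, -0.1, -171.9]
force: [-0.1, -1.2, 0.1]
gripper_width: 0.5
gripper_force: 0.0
```

Emit:
send_rows:
  grip: [-1, -1, -1, -1, -1, -1, -1, -1]
  xyz:
    - [-0.01, -0.01, 0.035]
    - [-0.02, -0.02, 0.06]
    - [-0.03, -0.04, 0.07]
    - [-0.04, -0.06, 0.07]
    - [-0.05, -0.08, 0.07]
    - [-0.05, -0.08, 0.07]
    - [-0.05, -0.08, 0.07]
    - [-0.05, -0.08, 0.07]
  yaw: [0, 0, 0, 0, 0, 0, 0, 0]

```text
time_s: 14.35
ee_pos: [556.8, -305.3, 234.6]
ee_rot: [179.9, -0.0, -171.9]
force: [-0.1, 0.1, 0.4]
gripper_width: 0.7
gripper_force: 0.0
```

```bash
python3 - <<'E'
from h import *
t=grab('top','t6.png');s=grab('scene','s6.png');st=env.state();print(st['ee_pos'],st['force'],np.abs(st['qvel']).max())
a=cv2.imread('pics/t5.png').astype(int);b=cv2.imread('pics/t6.png').astype(int)
print('change near stop',np.abs(a-b)[190:230,215:300].max())
h=cv2.cvtColor(t['frame'],cv2.COLOR_RGB2HSV);print(h[210,236:252,1].tolist())
cv2.imwrite('pics/c7.png',cv2.resize(b[170:290,210:410].astype('uint8'),None,fx=4,fy=4,interpolation=cv2.INTER_CUBIC))
E
```

```text
[ 557.13570441 -304.74419374  234.65494115] [-0.37557783  0.17322499  0.54698457] 0.4385240087017694
change near stop 61
[72, 79, 68, 48, 35, 16, 9, 7, 29, 93, 140, 143, 146, 146, 148, 150]
```

View pics/c7.png

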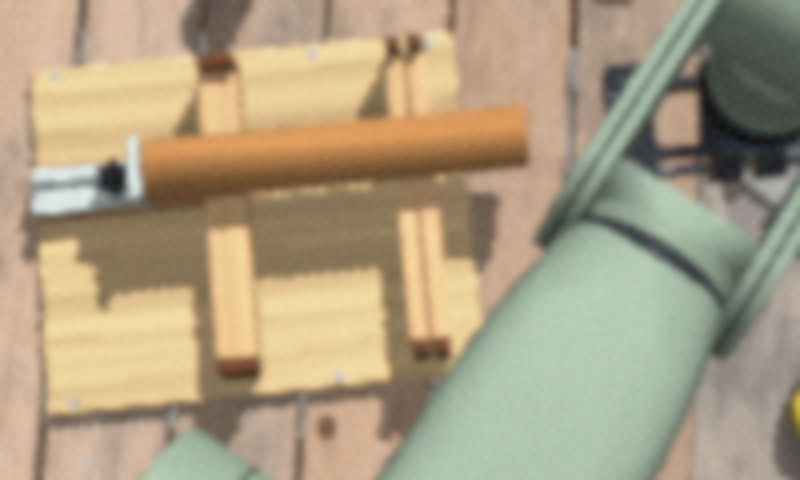

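The bar is seated and against the stop (end at crop (143,165)), and the hand is clear, so I'll hand in the job.

```bash
python3 -c "
from workcell import env
print(env.job_done())"
```

```text
the job is handed in; nothing more can be done
None
```

I handed the job in at about 14.5 s: the bar is seated in both V-notches with its end butted against the length stop, I saw no shift in the stop or other items, and the hand is clear; the hand-in returned no verdict.

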